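# Unclamp an adapter and show its prongs to the inspection camera

## Robot

A 6-joint arm with a two-finger parallel gripper is mounted at the origin on a cart in front of the work surface, level with it; the furniture and walls round the work are solid. World frame = base frame: x ahead of the robot, y to its left, z up, the work surface at z = 0. Lengths are in m, angles in rad, forces in N, time in s.
With the tool pointing down it reaches from about 0.25 to 0.775 m from the base axis. Payload 8.9 kg.
Tool frame: the origin (TCP) lies at the very end of the fingers, on their centre line; the grasp point (between the pads) lies manip.grip_depth behind it (manip.grip_depth is the distance from the TCP to the grasp point, in m); y points along the fingers, x is the direction in which the jaws open and shut, and the axes are right-handed (so a half turn about y gives the same grasp; the last joint's range is limited). The gripper opens to 85 mm and grips with 20 to 120 N. Pads are 22 mm wide; open, the fingers measure 114 mm over their backs; the gripper's body (76 mm by 85 mm) begins 54 mm behind the grasp point. The pads swing forward as they close: fully open they stand 13 mm farther back than shut.
Start: joints at [-1.404, 0.291, -0.153, 1.127, 0, 1.431], TCP at [0.158, -0.501, 0.231] pointing down, gripper open.
Joint ranges: [-2.52, 2.52], [-0.91, 1.74], [-1.3, 1.37], [-1.96, 2.02], [-1.52, 1.47], [-3.14, 3.14]. Speed limits (rad/s): [2.22, 2.22, 2.79, 3.14, 3.14, 3.14].

## Interface

Orientations are given as a unit quaternion [x, y, z, w].
In Python, from plant import manip gives the robot as it stands.
- The arm moves only by the shell command python3 -m crank 'ROWS' [OPENING]. ROWS is JSON, a list of rows, each a list of 2 entries, a list of its own where there are three numbers: the shift along the tool's x, y, z in mm, then the turn, a rotation vector about the tool's x, y, z in degrees. A call has 1 to 5 rows; each row is the pose to reach, as a shift and turn from the pose commanded when the call began, along the tool's axes at that moment; what a row does not reach only later rows make up. A row lasts 1/12 s, in which the tool goes at most 41.7 mm and 7.16 degrees, less where a joint would pass 70% of its speed; a pose out of reach is approached as far as the arm can. A call with a gripper value outside its range is refused whole. OPENING is the closure, from -1 (fully open) to 1 (shut), so that 0 is half open, set as the call begins (- or left out, the last holds). The fingers move at their own pace and stop on an object; the grip force is fixed at half the most. Time passes only in rows, so rows that repeat a pose let the fingers close. It gives the time, the measured TCP pose, the force and the opening at its end, in the units of the state.
- manip.observe(): the state, without advancing time (a new reading comes with each control period).
- manip.camera(name): name is "scene" or "top" or "wrist"; returns a dict with "frame" (400x640x3 uint8, red, green, blue), "range_z" (400x640 float32, m along the optical axis (not along the pixel's ray), 0 where there is no reading), "intrinsics" (3x3 intrinsics, pixels), "rvec" (rotation vector, rad) and "tvec" (3), from world to camera coordinates, as OpenCV has them; the wrist camera has in their place "mount" (4x4, takes a point from camera to tool coordinates, whose origin is the TCP and whose axes are the tool frame's). Camera axes: x right, y down, z forward; pixel columns grow to the right and rows downward; lengths in m; the calibration is good to about 2 mm. A picture is of the moment at which its call begins: read the wrist's pose just before it.
- manip.close_job(): hands the job in, once; it reports no verdict.
The state is a dict: "clock": time; "joint_pos": joint angles; "joint_vel": joint speeds; "effort": joint torques, N m; "tool_pos": TCP position; "ee_rot": TCP orientation; "contact_force": force on the tool from outside, world axes, zero at the start; "wrist_torque": the same for the moment, N m; "grip_width": finger opening in m.
Only numpy, scipy, OpenCV 4.12 (cv2) and the standard library are available. Lean on these libraries where they do the work, as an engineer would, in place of code of your own. Each camera call takes 0.05 s, during which the arm holds its last target. There are 200 camera calls.

## Task

Turn the hex nut on the test nest counter-clockwise (seen from above) until its hold-down bar has swung right off the clamped adapter, at least most of a quarter turn, and then lift the adapter out of the nest. Present it in the air to the inspection camera: level with its label side up, prongs pointing squarely into the lens, centred on the lens axis, and the prong tips 6 cm from the lens. Finish while holding it still there; do not bump the camera, and leave the spare adapter, solder spool and flux tin where they are.

Things in the scene. Friction and masses are not known exactly. Their poses are not given: they have to be found in the camera images.
- nut (a joint): hinge of the captive steel hex nut on its vertical stud, in rad: 0 = the bar lies over the adapter, grows counter-clockwise seen from above, end stop at 1.57; dry friction of about 0.05 N m, stays where it is left. It starts between 0 and 0.25
- nut_grip (a point): point on the nut's axis at the height to grip, 77 mm above the bench; turns with the nut. Steel hexagon 24 mm across flats, 65 to 88 mm above the bench (thin stud to 94). A hold-down bar (14 wide, 45 long, 53 to 59 mm above the bench) is fixed to it and points along +y; a pair of flats faces +x and -x, so it can be pinched across the bar from above
- adapter_mid (a point): centre of the body of the clamped black wall adapter: 32 mm wide (x), 52 long (y), 26 high (z), about 70 g, pale label on top (+z), two prongs sticking 12 mm out of its +y end. It lies level in the nest, underside 26 mm above the bench. The nut's axis is 60 mm from here along -y; the closed bar lies 1 mm above its tail's top, about 10 mm in
- prong_tips (a point): point midway between the tips of the clamped adapter's prongs, 38 mm from adapter_mid along the adapter's +y, at the same height (half-way up the body)
- lens (a point): centre of the front glass of the grey box-shaped inspection camera on its post, fixed on the bench, 180 mm above the bench. The camera looks level along this point's -x; z is up. The lens barrel is 40 mm across, the head 46 mm wide and high, its top 203 mm above the bench
- spare_adapter: second black wall adapter like the first, lying loose on the bench, 32x64x26 mm, origin at its underside's centre; not to be moved
- solder_spool: spool of solder wire with blue flanges, 55 mm across, 47 mm high, upright on the bench, origin at its underside's centre; not to be moved
- flux_tin: low round tin with a green lid, 50 mm across, 18 mm high, origin at its underside's centre; not to be moved
- adapter: the same clamped adapter; origin at its underside, 13 mm below and 6 mm to +y of adapter_mid; same axes
- camera: the same inspection camera; origin on the bench under its post, 65 mm behind the lens; same axes as lens
- nest: test nest, fixed to the bench: base plate 90 (x) x 150 (y) x 10 mm. The adapter lies on its pedestal, 24 mm wide and 16 mm high above the plate, between corner posts that reach 8 mm above its underside and cover at most 5 mm of each long side's ends; the rest of the long sides is free for fingers. Origin at the plate's underside, below the adapter's origin; same axes as the adapter
Not all that is in view belongs to the job. Leave any blue look-alike of the adapter alone.

How it is judged:
By the outcome, as a careful person would: the job done as asked, in the order asked, and still so for the second after the job is handed in, while the arm keeps its last pose, push and grip.
It also fails if it takes over 46 s, if anything falls off the work surface, if the arm or the gripper's body presses on something with over 40 N, if the wrist force passes 120 N, or if a joint passes its speed limit or range.

## Working session

There is one attempt and no reset: what is moved stays moved. The work goes in short steps, Python scripts to look and compute and a shell command to move; the robot and the scene stay as the last step left them, time stands still between calls to the robot, and variables do not carry over. Pictures are saved under pics/ and viewed, about 8 in all and at most 12, crops included, and the job is handed in when it is done.

```bash
mkdir -p pics; ls
python3 - <<'E'
from plant import manip
import cv2,numpy as np
print(manip.observe(), manip.grip_depth)
a=[]
for n in("scene","top"):
    c=manip.camera(n);np.savez(f"pics/{n}0.npz",**c)
    cv2.imwrite(f"pics/{n}0.png",cv2.cvtColor(c["frame"],cv2.COLOR_RGB2BGR))
    R=cv2.Rodrigues(c["rvec"])[0];print(n,c["intrinsics"],-R.T@np.ravel(c["tvec"]),R)
E
```

```text
pics
{'clock': 0.0, 'joint_pos': array([-1.40430972e+00,  2.91261069e-01, -1.54122185e-01,  1.12670985e+00,
        6.09890480e-06,  1.43151956e+00]), 'joint_vel': array([-0.00293057, -0.0010415 , -0.00086509,  0.00018404,  0.00071722,
       -0.00137135]), 'effort': array([-2.76238716e-03, -5.37144828e+01,  3.31371617e+01,  1.59728952e-02,
       -4.28005214e-04,  4.57034560e-06]), 'tool_pos': array([ 0.15797977, -0.50020602,  0.23074384]), 'ee_rot': array([-0.56999017,  0.41835174, -0.41769759,  0.57063277]), 'contact_force': array([-0.12820585, -0.14983843,  0.22286238]), 'wrist_torque': array([-0.01382776, -0.04545332, -0.01825131]), 'grip_width': 0.08510513745923218} 0.0187
scene [[516.31472382   0.         324.38284943]
 [  0.         516.31472382 210.62997026]
 [  0.           0.           1.        ]] [-0.19311737  0.76660205  1.0019693 ] [[-0.79531099 -0.60587911 -0.01977201]
 [-0.37990251  0.52356762 -0.76259493]
 [ 0.47239232 -0.5989887  -0.64657408]]
top [[518.91346364   0.         313.34769525]
 [  0.         518.91346364 193.91488247]
 [  0.           0.           1.        ]] [ 0.32590332 -0.03755845  1.41588994] [[ 8.47677037e-04 -9.99995338e-01 -2.93356417e-03]
 [-9.92856839e-01 -4.91618482e-04 -1.19310754e-01]
 [ 1.19308756e-01  3.01374623e-03 -9.92852627e-01]]
```

View pics/top0.png

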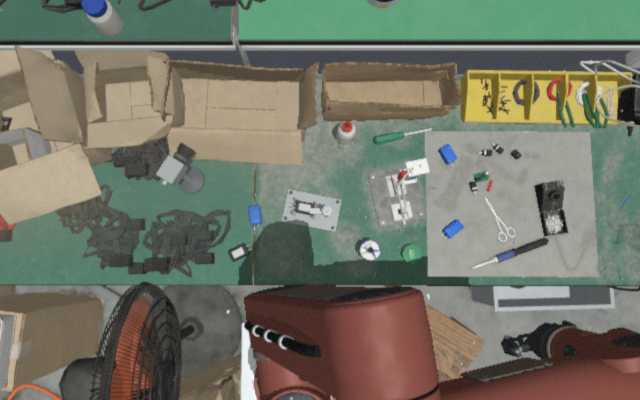

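View pics/scene0.png

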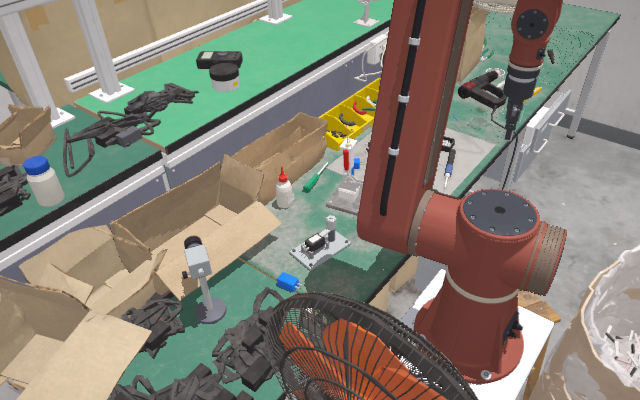

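Top view: the nest is at (312,208), with the nut around (327,210) and the black adapter at about (305,207). The inspection camera is at (178,168). Lookalikes are the black spare at (238,253), blue blocks at (255,215), (447,154) and (453,229), and the black cable bricks around (180,240). The choice is the one in the nest, which I'll check in a crop.

Run:
```python
import cv2,numpy as np
t=cv2.imread("pics/top0.png");s=cv2.imread("pics/scene0.png")
A=cv2.resize(t[180:235,275:350],(450,330),interpolation=cv2.INTER_CUBIC) #x6
B=cv2.resize(t[135:200,145:215],(350,325),interpolation=cv2.INTER_CUBIC) #x5
C=cv2.resize(s[210:275,280:355],(450,390)[:2],interpolation=cv2.INTER_CUBIC)[:270]
D=cv2.resize(s[230:330,170:240],(189,270),interpolation=cv2.INTER_CUBIC)
o=np.zeros((600,800,3),np.uint8)
o[:330,:450]=A;o[:325,450:]=B;o[330:,:450]=C;o[330:,450:639]=D
cv2.imwrite("pics/crop1.png",o)
c=np.load("pics/top0.npz");K=c["intrinsics"];R=cv2.Rodrigues(c["rvec"])[0];tv=c["tvec"].ravel();Z=c["range_z"]
def w(u,v):
    return R.T@(np.linalg.inv(K)@[u,v,1]*Z[v,u]-tv)
np.set_printoptions(precision=3,suppress=True)
for p in[(327,210),(305,207),(312,208),(290,195),(178,168),(187,152),(195,182),(238,253),(255,215),(369,250),(410,253)]:print(p,w(*p))
v,u=np.mgrid[130:200,140:220];P=((np.linalg.inv(K)@np.stack([u.ravel(),v.ravel(),np.ones(u.size)]))*Z[v,u].ravel()-tv[:,None]).T@R
for lo,hi in((.19,.215),(.15,.19)):
    m=(P[:,2]>lo)&(P[:,2]<hi);q=P[m];print(lo,m.sum(),q.mean(0) if m.any() else'',cv2.minAreaRect(q[:,:2].astype(np.float32)))
```

```text
(327, 210) [ 0.443 -0.068  0.094]
(305, 207) [ 0.455 -0.011  0.055]
(312, 208) [ 0.452 -0.03   0.058]
(290, 195) [0.492 0.031 0.008]
(178, 168) [0.533 0.286 0.205]
(187, 152) [0.573 0.268 0.198]
(195, 182) [0.527 0.29  0.015]
(238, 253) [0.334 0.166 0.035]
(255, 215) [0.436 0.123 0.026]
(369, 250) [ 0.343 -0.184  0.002]
(410, 253) [ 0.335 -0.293  0.012]
0.19 691 [0.544 0.297 0.201] ((0.5486729145050049, 0.29506298899650574), (0.047280728816986084, 0.09668129682540894), 57.588294982910156)
0.15 370 [0.582 0.328 0.169] ((0.5800500512123108, 0.3402460813522339), (0.16486918926239014, 0.10792964696884155), 51.3472900390625)
```

View pics/crop1.png

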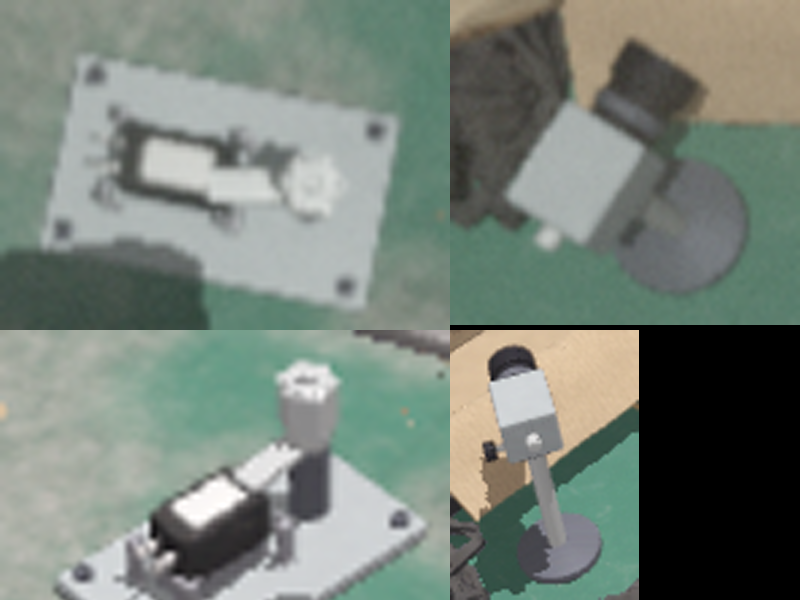

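The crop shows the black adapter with the pale label in the nest. Its prongs point image-left, the bar lies over its tail, and the nut is at crop (312,185). The camera's dark barrel points up and right, towards world +x/−y. Next I'll write a helper and measure more precisely.

```bash
cat > h.py <<'E'
from plant import manip
import cv2,numpy as np
from scipy.spatial.transform import Rotation as Ro
np.set_printoptions(precision=4,suppress=True)
def Rd(yaw): # tool down, jaw x axis at world yaw (deg)
    x=np.array([np.cos(np.radians(yaw)),np.sin(np.radians(yaw)),0]);y=np.array([0,0,-1.])
    return np.column_stack([x,y,np.cross(x,y)])
def go(p,yaw,nearest=True):
    s=manip.observe();R=Ro.from_quat(s["ee_rot"]).as_matrix()
    cur=np.degrees(np.arctan2(R[1,0],R[0,0]))
    if nearest: yaw=cur+(yaw-cur+90)%180-90
    print("cur",s["tool_pos"],"yaw",round(cur,2),"->",round(yaw,2),"j",s["joint_pos"],"t",s["clock"])
    print("shift mm",(R.T@(np.array(p)-s["tool_pos"])*1000).round(1),"rot",np.degrees(Ro.from_matrix(R.T@Rd(yaw)).as_rotvec()).round(2))
def cam(n):
    s=manip.observe();c=manip.camera(n);K=c["intrinsics"]
    if n=="wrist":
        T=np.eye(4);T[:3,:3]=Ro.from_quat(s["ee_rot"]).as_matrix();T[:3,3]=s["tool_pos"];T=T@c["mount"]
    else:
        T=np.eye(4);R=cv2.Rodrigues(c["rvec"])[0];T[:3,:3]=R.T;T[:3,3]=-R.T@c["tvec"].ravel()
    return c["frame"],c["range_z"],K,T
def cloud(Z,K,T):
    v,u=np.mgrid[:400,:640];d=np.stack([u,v,np.ones_like(u)],-1)@np.linalg.inv(K).T
    P=(d*Z[...,None])@T[:3,:3].T+T[:3,3];P[Z==0]=np.nan;return P
def ray(u,v,z,K,T):
    d=T[:3,:3]@np.linalg.inv(K)@[u,v,1];return T[:3,3]+d*(z-T[2,3])/d[2]
E
python3 - <<'E'
from h import *
f,Z,K,T=cam("top");P=cloud(Z,K,T)
def near(c,r,lo,hi):
    m=(np.hypot(P[...,0]-c[0],P[...,1]-c[1])<r)&(P[...,2]>lo)&(P[...,2]<hi);return P[m]
q=near((.443,-.068),.04,.078,.1);print("nut",len(q),q.mean(0))
q=near((.455,-.03),.12,.005,.016);r=cv2.minAreaRect(q[:,:2].astype(np.float32));print("plate",len(q),r)
q=near((.455,-.01),.04,.046,.057);print("adtop",len(q),q.mean(0),cv2.minAreaRect(q[:,:2].astype(np.float32)))
q=near((.53,.3),.06,.2,.21);print("head",len(q),q.mean(0),cv2.minAreaRect(q[:,:2].astype(np.float32)))
q=near((.53,.3),.05,.004,.03);print("base",len(q),q.mean(0),cv2.minEnclosingCircle(q[:,:2].astype(np.float32)))
# heights on a 4cm grid over work/present region
for x in np.arange(.42,.84,.04):
    print(round(x,2),[ (lambda m: round(float(np.nanmax(P[...,2][m])),2) if m.any() else None)((abs(P[...,0]-x)<.02)&(abs(P[...,1]-y)<.02)) for y in np.arange(.36,-.2,-.04)])
w=manip.camera("wrist");print(w["mount"],w["intrinsics"])
go((.455,-.03,.25),-11.6)
E
```

```text
nut 77 [ 0.4438 -0.068   0.0894]
plate 1533 ((0.4568461775779724, -0.033561937510967255), (0.2324351668357849, 0.2317018061876297), 1.1134811639785767)
adtop 194 [ 0.4559 -0.0091  0.052 ] ((0.4556379020214081, -0.011094849556684494), (0.07718578726053238, 0.03021296299993992), 80.87850189208984)
head 409 [0.5335 0.305  0.2034] ((0.5462347269058228, 0.29810699820518494), (0.04618367552757263, 0.08915212750434875), 59.351810455322266)
base 515 [0.5309 0.2971 0.0125] ((0.5301534533500671, 0.30050018429756165), 0.04926262050867081)
0.42 [0.04, 0.03, 0.04, 0.05, 0.05, 0.02, 0.03, 0.01, 0.02, 0.05, 0.09, 0.1, 0.01, 0.01, 0.02]
0.46 [0.02, 0.03, 0.02, 0.05, 0.05, 0.02, 0.03, 0.01, 0.05, 0.06, 0.09, 0.1, 0.01, 0.01, 0.02]
0.5 [0.01, 0.21, 0.21, 0.01, 0.01, 0.01, 0.01, 0.01, 0.02, 0.04, 0.02, 0.02, 0.01, 0.01, 0.02]
0.54 [0.0, 0.21, 0.21, 0.01, 0.01, 0.01, 0.01, 0.01, 0.01, 0.01, 0.01, 0.01, 0.01, 0.01, 0.02]
0.58 [0.06, 0.21, 0.2, 0.19, 0.07, 0.07, 0.07, 0.07, 0.08, 0.08, 0.01, 0.01, 0.01, 0.01, 0.01]
0.62 [0.18, 0.18, 0.1, 0.1, 0.1, 0.1, 0.1, 0.1, 0.1, 0.1, 0.01, 0.01, 0.08, 0.01, 0.03]
0.6
[... 174 characters left out ...]
, 0.15, 0.15]
0.74 [0.19, 0.17, 0.02, 0.02, 0.01, 0.01, 0.01, 0.02, 0.02, 0.13, 0.17, 0.14, 0.14, 0.02, 0.02]
0.78 [0.19, 0.17, 0.02, 0.01, 0.17, 0.17, 0.17, 0.17, 0.17, 0.17, 0.17, 0.15, 0.02, 0.01, 0.02]
0.82 [0.29, 0.29, 0.29, 0.29, 0.29, 0.29, 0.29, 0.29, 0.29, 0.29, 0.29, 0.29, 0.29, 0.29, 0.29]
[[ 1.     -0.0001  0.0002  0.0003]
 [-0.0002 -0.2593  0.9658 -0.1428]
 [-0.     -0.9658 -0.2593  0.0653]
 [ 0.      0.      0.      1.    ]] [[280.445    0.     318.9369]
 [  0.     280.445  201.4285]
 [  0.       0.       1.    ]]
cur [ 0.158  -0.5004  0.231 ] yaw -72.48 -> -11.6 j [-1.4043  0.2911 -0.1538  1.1267 -0.      1.4315] t 0.2
shift mm [-359.2  -18.7  424.8] rot [ -0.03 -60.88  -0.04]
```

```bash
python3 -m crank '[[[-26,0,30],[0,0,0]],[[-51,0,61],[0,0,0]],[[-77,0,91],[0,0,0]],[[-103,0,121],[0,0,0]],[[-128,0,152],[0,0,0]]]' -1
python3 -m crank '[[[-26,0,30],[0,-6,0]],[[-51,0,61],[0,-12,0]],[[-77,0,91],[0,-18,0]],[[-103,0,121],[0,-24,0]],[[-128,0,152],[0,-30,0]]]'
python3 -c "
from h import *
go((.455,-.04,.2),-11.6)"
```

```text
clock: 0.62
tool_pos: [0.2648, -0.331, 0.2312]
ee_rot: [-0.57, 0.418, -0.418, 0.57]
contact_force: [1.9, -0.8, 0.1]
grip_width: 0.0855
clock: 1.03
tool_pos: [0.3713, -0.1631, 0.2315]
ee_rot: [0.66, -0.254, 0.255, -0.66]
contact_force: [1.3, -0.7, -0.2]
grip_width: 0.0853
cur [ 0.3713 -0.1631  0.2315] yaw -42.2 -> -11.6 j [-0.5946  0.0621 -0.4367  1.0717 -0.      1.7127] t 1.0333
shift mm [-20.7  31.4 147.4] rot [  0.   -30.6    0.02]
```

```bash
python3 -m crank '[[[-4,6,30],[0,-6.1,0]],[[-8,12,60],[0,-12.2,0]],[[-12,18,90],[0,-18.3,0]],[[-16,25,120],[0,-24.4,0]],[[-21,31,147],[0,-30.6,0]]]'
python3 -m crank '[[[0,0,0],[0,0,0]],[[0,0,0],[0,0,0]],[[0,0,0],[0,0,0]]]'
python3 - <<'E'
from h import *
f,Z,K,T=cam("wrist");P=cloud(Z,K,T);np.savez("pics/w1.npz",f=f,Z=Z,K=K,T=T)
cv2.imwrite("pics/w1.png",cv2.cvtColor(f,cv2.COLOR_RGB2BGR))
def near(c,r,lo,hi):
    m=(np.hypot(P[...,0]-c[0],P[...,1]-c[1])<r)&(P[...,2]>lo)&(P[...,2]<hi);return P[m]
q=near((.444,-.068),.03,.08,.1);print("nut",len(q),q.mean(0),np.nanmax(q[:,2]))
q=near((.455,-.008),.038,.047,.0535);print("adtop",len(q),q.mean(0),cv2.minAreaRect(q[:,:2].astype(np.float32)))
print(manip.observe()["tool_pos"])
E
```

```text
clock: 1.45
tool_pos: [0.4555, -0.0408, 0.1999]
ee_rot: [-0.703, 0.071, -0.071, 0.704]
contact_force: [-0.3, -0.1, 0.4]
grip_width: 0.0853
clock: 1.7
tool_pos: [0.4544, -0.0425, 0.2002]
ee_rot: [0.703, -0.074, 0.073, -0.703]
contact_force: [-0.1, 0.1, 0.6]
grip_width: 0.0856
nut 565 [ 0.4424 -0.0657  0.0889] 0.0953671952115627
adtop 1233 [ 0.4552 -0.0058  0.0517] ((0.45370322465896606, -0.00839710608124733), (0.050062861293554306, 0.030112270265817642), 78.45924377441406)
[ 0.4543 -0.0429  0.2004]
```

View pics/w1.png

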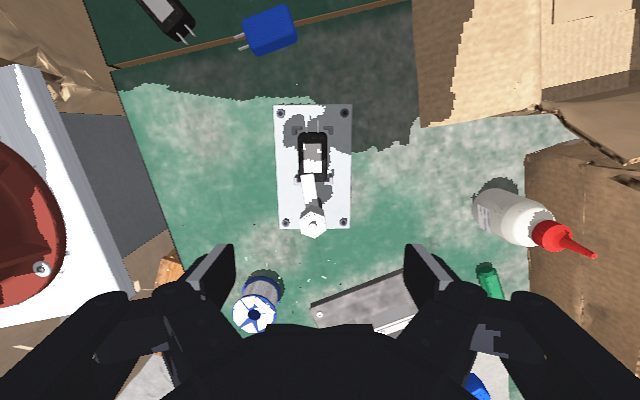

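The wrist view has the nut at (315,222). The bar runs up to (308,178), leaning slightly left, which is counter-clockwise. The adapter body is at (313,155) with its prongs pointing up. The spare is at (165,15), the blue look-alike at (270,30) and the spool at (255,305).

Run:
```python
from h import *
d=np.load("pics/w1.npz");P=cloud(d["Z"],d["K"],d["T"]);f=d["f"];K=d["K"];T=d["T"]
nut=np.array([.4424,-.0657])
r=np.linalg.norm(P[...,:2]-nut,axis=-1)
m=(r>.016)&(r<.05)&(P[...,2]>.0565)&(P[...,2]<.0635)&(P[...,1]>-.065)
b=P[m];rect=cv2.minAreaRect(b[:,:2].astype(np.float32));print("bar",len(b),b.mean(0),rect)
# brightness mask of bar: rows 178..205
g=f.min(2)
for row in(182,188,194,200):
    cs=[c for c in range(295,330) if abs(P[row,c,2]-.059)<.004];print(row,cs[:1],cs[-1:],ray(np.mean(cs),row,.059,K,T) if cs else'')
dirn=b.mean(0)[:2]-nut;print("bar dir deg from world y (ccw+)",np.degrees(np.arctan2(-dirn[0],dirn[1])))
# nut top face: z .084-.091
m=(r<.02)&(P[...,2]>.084)&(P[...,2]<.091);q=P[m];print("nut top",len(q),cv2.minAreaRect(q[:,:2].astype(np.float32)),q.mean(0))
m=(P[...,2]>.006)&(P[...,2]<.014)&(abs(P[...,0]-.455)<.07)&(abs(P[...,1]+.02)<.1)&(g>110);n,l,s,_=cv2.connectedComponentsWithStats(m.astype(np.uint8));i=1+np.argmax(s[1:,4]);print("plate",cv2.minAreaRect(P[l==i][:,:2].astype(np.float32)))
# plate corners, label
o=cv2.resize(f[95:240,255:375],(580,600)[:1]+(600,),interpolation=cv2.INTER_CUBIC);cv2.imwrite("pics/c2.png",cv2.cvtColor(o,cv2.COLOR_RGB2BGR))
```

```text
bar 362 [ 0.4443 -0.0357  0.0591] ((0.4441778063774109, -0.03622516617178917), (0.02825281396508217, 0.013990242965519428), 86.2091064453125)
182 [301] [314] [ 0.4447 -0.0309  0.059 ]
188 [302] [315] [ 0.4444 -0.0372  0.059 ]
194 [303] [316] [ 0.444  -0.0437  0.059 ]
200 [304] [316] [ 0.4433 -0.0501  0.059 ]
bar dir deg from world y (ccw+) -3.5508898616450346
nut top 482 ((0.44214707612991333, -0.06716249883174896), (0.024455269798636436, 0.027021998539566994), 55.68510437011719) [ 0.4424 -0.0661  0.0887]
plate ((0.4501419961452484, -0.026779942214488983), (0.14958308637142181, 0.09013229608535767), 78.61740112304688)
```

```bash
python3 -c "
from h import *
go((.442,-.0665,.0585),-3.8)"
```

```text
cur [ 0.4543 -0.0429  0.2004] yaw -11.97 -> -3.8 j [-0.2544  0.1829 -0.3807  1.0073 -0.0002  1.5253] t 1.75
shift mm [ -7.1 141.9 -25.6] rot [ 0.01 -8.17 -0.01]
```

```bash
python3 -m crank '[[[-4,10,-13],[0,-4,0]],[[-7,40,-25.6],[0,-8,0]],[[-7,75,-25.6],[0,-8.2,0]],[[-7,110,-25.6],[0,-8.2,0]],[[-7,120,-25.6],[0,-8.2,0]]]'
python3 -m crank '[[[0,12,0],[0,0,0]],[[0,22,0],[0,0,0]],[[0,22,0],[0,0,0]],[[0,22,0],[0,0,0]]]'
python3 - <<'E'
from h import *
go((.442,-.0665,.0585),-3.8)
f,Z,K,T=cam("wrist");cv2.imwrite("pics/w2.png",cv2.cvtColor(f,cv2.COLOR_RGB2BGR));print(manip.observe()["contact_force"])
E
```

```text
clock: 2.17
tool_pos: [0.4395, -0.0665, 0.0769]
ee_rot: [-0.706, 0.025, -0.022, 0.707]
contact_force: [-1.5, 0.2, -0.8]
grip_width: 0.0855
clock: 2.5
tool_pos: [0.4421, -0.0668, 0.0585]
ee_rot: [-0.707, 0.024, -0.023, 0.707]
contact_force: [0.2, 0.4, 0.1]
grip_width: 0.0856
cur [ 0.4421 -0.0668  0.0585] yaw -3.8 -> -3.8 j [-0.3136  0.3342 -0.6116  0.6256 -0.0001  1.3235] t 2.5
shift mm [-0.1 -0.   0.3] rot [-0.    0.   -0.03]
[-0.6642  0.2107  0.4727]
```

View pics/w2.png

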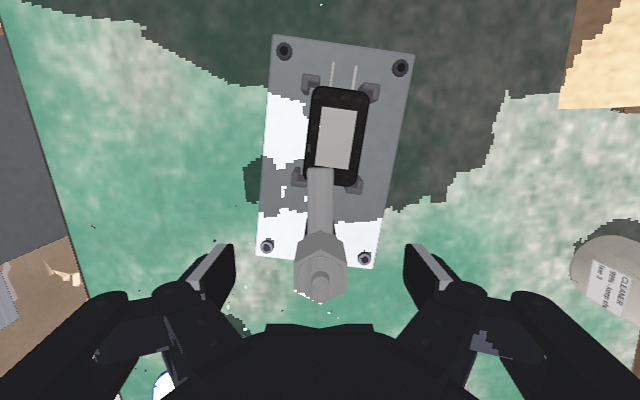

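The nut (320,270) is centred between the open pads (220,270) and (420,270), and the bar points straight up the image, so the flats are aligned. I'll close.

```bash
python3 -m crank '[[[0,0,0],[0,0,0]],[[0,0,0],[0,0,0]],[[0,0,0],[0,0,0]],[[0,0,0],[0,0,0]],[[0,0,0],[0,0,0]]]' 1
python3 -m crank '[[[0,0,0],[0,0,0]],[[0,0,0],[0,0,0]],[[0,0,0],[0,0,0]],[[0,0,0],[0,0,0]],[[0,0,0],[0,0,0]]]'
```

```text
clock: 2.97
tool_pos: [0.4427, -0.066, 0.0585]
ee_rot: [0.707, -0.023, 0.023, -0.707]
contact_force: [0.0, 0.3, 0.3]
grip_width: 0.0256
clock: 3.38
tool_pos: [0.4427, -0.066, 0.0587]
ee_rot: [0.707, -0.023, 0.023, -0.707]
contact_force: [-1.0, 0.2, 5.1]
grip_width: 0.0231
```

```bash
python3 -m crank '[[[0,0,0],[0,-5,0]],[[0,0,0],[0,-10,0]],[[0,0,0],[0,-15,0]],[[0,0,0],[0,-20,0]],[[0,0,0],[0,-25,0]]]'
python3 -c "
from h import *
go((.442,-.0665,.0585),74);print(manip.observe()['contact_force'],manip.observe()['wrist_torque'])"
```

```text
clock: 3.8
tool_pos: [0.4424, -0.0661, 0.0587]
ee_rot: [0.695, 0.132, -0.132, -0.695]
contact_force: [-3.9, 0.1, 7.2]
grip_width: 0.0229
cur [ 0.4424 -0.0661  0.0587] yaw 21.57 -> 74.0 j [-0.3117  0.3338 -0.6114  0.6256 -0.0004  0.8828] t 3.8
shift mm [-0.5  0.2 -0.3] rot [  0.01 -52.43  -0.02]
[-3.8882  0.1085  7.1657] [-0.0511  0.5731 -0.1248]
```

```bash
python3 -m crank '[[[0,0,0],[0,-6,0]],[[0,0,0],[0,-12,0]],[[0,0,0],[0,-18,0]],[[0,0,0],[0,-24,0]],[[0,0,0],[0,-30,0]]]'
python3 -m crank '[[[0,0,0],[0,-6,0]],[[0,0,0],[0,-12,0]],[[0,0,0],[0,-18,0]],[[0,0,0],[0,-23,0]],[[0,0,0],[0,-23,0]]]'
python3 -c "
from h import *
go((.442,-.0665,.0585),76);print(manip.observe()['contact_force'],manip.observe()['wrist_torque'])"
```

```text
clock: 4.22
tool_pos: [0.442, -0.0663, 0.0587]
ee_rot: [0.637, 0.307, -0.308, -0.636]
contact_force: [-5.4, -1.7, 8.3]
grip_width: 0.0232
clock: 4.63
tool_pos: [0.4419, -0.0665, 0.0586]
ee_rot: [0.563, 0.428, -0.429, -0.562]
contact_force: [-4.7, -2.6, 9.4]
grip_width: 0.0234
cur [ 0.4419 -0.0665  0.0586] yaw 74.63 -> 76.0 j [-0.312   0.3338 -0.6116  0.626  -0.0018 -0.0437] t 4.6333
shift mm [ 0.1  0.1 -0.1] rot [-0.04 -1.37 -0.1 ]
[-4.6964 -2.5627  9.3501] [-0.6322  0.9271  0.0234]
```

```bash
python3 -m crank '[[[0,0,0],[0,0,0]],[[0,0,0],[0,0,0]],[[0,0,0],[0,0,0]],[[0,0,0],[0,0,0]],[[0,0,0],[0,0,0]]]' -1
python3 -m crank '[[[0,-15,0],[0,0,0]],[[0,-45,0],[0,0,0]],[[0,-85,0],[0,0,0]],[[0,-110,0],[0,0,0]],[[0,-110,0],[0,0,0]]]'
python3 -c "
from h import *
go((.4548,-.0037,.16),-11.5)"
```

```text
clock: 5.05
tool_pos: [0.4426, -0.0659, 0.0583]
ee_rot: [-0.564, -0.427, 0.427, 0.564]
contact_force: [-0.5, 0.0, -0.7]
grip_width: 0.0817
clock: 5.47
tool_pos: [0.4455, -0.0668, 0.1731]
ee_rot: [0.566, 0.429, -0.426, -0.561]
contact_force: [1.2, -0.8, 0.9]
grip_width: 0.0856
cur [ 0.4455 -0.0668  0.1731] yaw 74.32 -> -11.5 j [-0.3115  0.1895 -0.4501  0.9233  0.     -0.0379] t 5.4667
shift mm [63.3 13.   8.2] rot [ 0.37 85.82  0.32]
```

```bash
python3 -m crank '[[[13,0,2],[0,7,0]],[[26,0,4],[0,14,0]],[[39,0,6],[0,21,0]],[[52,0,8],[0,28,0]],[[63,0,8],[0,35,0]]]'
python3 -m crank '[[[0,0,0],[0,7,0]],[[0,0,0],[0,14,0]],[[0,0,0],[0,21,0]],[[0,0,0],[0,28,0]],[[0,0,0],[0,35,0]]]'
python3 -m crank '[[[0,0,0],[0,7,0]],[[0,0,0],[0,14,0]],[[0,0,0],[0,15.8,0]],[[0,0,0],[0,15.8,0]],[[0,0,0],[0,15.8,0]]]'
python3 - <<'E'
from h import *
f,Z,K,T=cam("wrist");cv2.imwrite("pics/w3.png",cv2.cvtColor(f,cv2.COLOR_RGB2BGR));P=cloud(Z,K,T)
m=(np.hypot(P[...,0]-.454,P[...,1]+.006)<.045)&(abs(P[...,2]-.052)<.004);n,l,s,_=cv2.connectedComponentsWithStats(m.astype(np.uint8));i=1+np.argmax(s[1:,4])
print("ad",cv2.minAreaRect(P[l==i][:,:2].astype(np.float32)),s[i,4])
go((.4548,-.0037,.021),-11.5)
E
```

```text
clock: 5.88
tool_pos: [0.4514, -0.0023, 0.1678]
ee_rot: [-0.666, -0.236, 0.236, 0.667]
contact_force: [-0.0, -1.4, -0.0]
grip_width: 0.0861
clock: 6.3
tool_pos: [0.4516, -0.003, 0.1678]
ee_rot: [-0.707, -0.024, 0.025, 0.707]
contact_force: [-0.2, -0.2, 0.2]
grip_width: 0.0855
clock: 6.72
tool_pos: [0.4517, -0.0031, 0.1679]
ee_rot: [-0.704, 0.07, -0.07, 0.704]
contact_force: [-0.5, -0.3, -0.6]
grip_width: 0.0855
ad ((0.4539453983306885, -0.007913496345281601), (0.04994852468371391, 0.02972683496773243), 77.70986938476562) 1536
cur [ 0.4517 -0.0031  0.168 ] yaw -11.38 -> -11.5 j [-0.1691  0.2033 -0.447   0.9209  0.      1.6004] t 6.7667
shift mm [  3.2 147.    0.1] rot [-0.    0.12 -0.02]
```

View pics/w3.png

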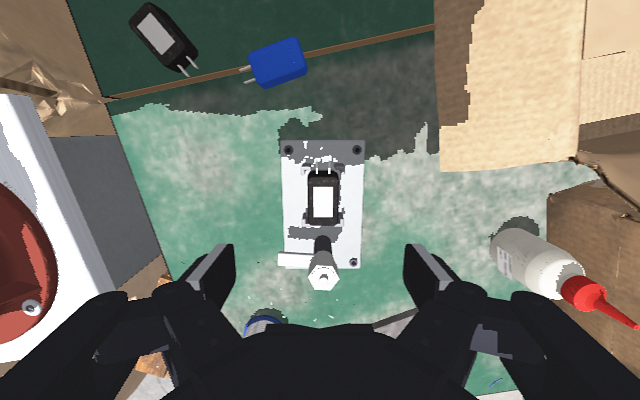

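The bar now points left at (300,258) and is clear of the adapter at (323,198). Descending to grip the adapter.

```bash
python3 -m crank '[[[3,20,0],[0,0,0]],[[3,55,0],[0,0,0]],[[3,90,0],[0,0,0]],[[3,120,0],[0,0,0]],[[3,130,0],[0,0,0]]]'
python3 -m crank '[[[0,10,0],[0,0,0]],[[0,17,0],[0,0,0]],[[0,17,0],[0,0,0]],[[0,17,0],[0,0,0]]]'
python3 -c "
from h import *
go((.4548,-.0040,.021),-11.5)"
```

```text
clock: 7.18
tool_pos: [0.4522, -0.0034, 0.0347]
ee_rot: [-0.703, 0.072, -0.068, 0.704]
contact_force: [-1.6, 0.9, 0.1]
grip_width: 0.0855
clock: 7.52
tool_pos: [0.4548, -0.0038, 0.0213]
ee_rot: [-0.704, 0.071, -0.07, 0.704]
contact_force: [0.8, 0.1, 0.8]
grip_width: 0.0855
cur [ 0.4548 -0.0038  0.0213] yaw -11.45 -> -11.5 j [-0.1693  0.4061 -0.6311  0.534   0.      1.6013] t 7.5167
shift mm [ 0.1  0.3 -0.2] rot [ 0.    0.05 -0.02]
```

```bash
python3 -m crank '[[[0,0,0],[0,0,0]],[[0,0,0],[0,0,0]],[[0,0,0],[0,0,0]],[[0,0,0],[0,0,0]],[[0,0,0],[0,0,0]]]' 1
python3 -m crank '[[[0,0,0],[0,0,0]],[[0,0,0],[0,0,0]],[[0,0,0],[0,0,0]],[[0,0,0],[0,0,0]],[[0,0,0],[0,0,0]]]'
python3 -m crank '[[[0,-5,0],[0,0,0]],[[0,-12,0],[0,0,0]],[[0,-25,0],[0,0,0]],[[0,-40,0],[0,0,0]],[[0,-60,0],[0,0,0]]]'
python3 -m crank '[[[0,-25,0],[0,0,0]],[[0,-55,0],[0,0,0]],[[0,-85,0],[0,0,0]],[[0,-110,0],[0,0,0]],[[0,-110,0],[0,0,0]]]'
python3 - <<'E'
from h import *
f,Z,K,T=cam("wrist");np.savez("pics/w4.npz",f=f,Z=Z,K=K,T=T);cv2.imwrite("pics/w4.png",cv2.cvtColor(f,cv2.COLOR_RGB2BGR))
go((.6,.1,.25),57)
E
```

```text
clock: 7.93
tool_pos: [0.4552, -0.0039, 0.0219]
ee_rot: [0.704, -0.07, 0.071, -0.704]
contact_force: [0.8, -0.8, 0.7]
grip_width: 0.0312
clock: 8.35
tool_pos: [0.4552, -0.0038, 0.0219]
ee_rot: [0.704, -0.07, 0.071, -0.704]
contact_force: [-2.2, 0.2, 6.8]
grip_width: 0.0314
clock: 8.77
tool_pos: [0.454, -0.0037, 0.0818]
ee_rot: [-0.704, 0.071, -0.07, 0.704]
contact_force: [0.7, 0.3, -0.9]
grip_width: 0.0314
clock: 9.18
tool_pos: [0.4574, -0.0042, 0.1965]
ee_rot: [0.704, -0.068, 0.073, -0.703]
contact_force: [1.2, 0.1, -0.3]
grip_width: 0.0309
cur [ 0.4565 -0.0041  0.1941] yaw -11.48 -> 57.0 j [-0.1693  0.1839 -0.3972  0.9845 -0.      1.6018] t 9.2333
shift mm [120.2 -55.2 130.5] rot [  0.17 -68.48   0.27]
```

View pics/w4.png

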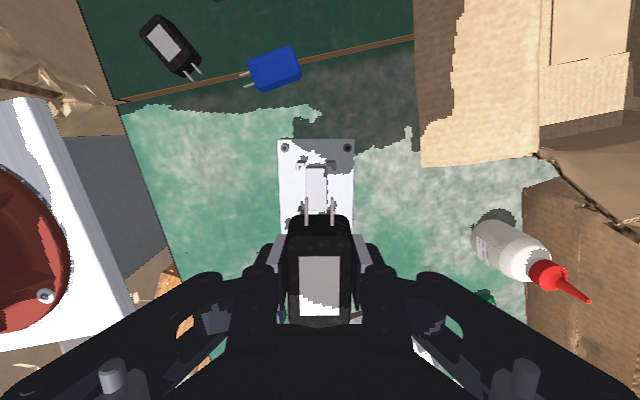

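The adapter is held. Its prongs are at (306,205) and (331,205), and the label at (320,285) faces up. I'll measure where it sits in the tool frame and remeasure the camera from the earlier top view.

```bash
python3 - <<'E'
from h import *
d=np.load("pics/w4.npz");K=d["K"];Z=d["Z"];f=d["f"]
c=manip.camera("wrist");M=c["mount"];P=cloud(Z,K,M)*1000 # tool coords mm
for r in range(196,216,3):
    print(r,[(u,int(Z[r,u]*1000),f[r,u].tolist(),P[r,u].round(0).tolist()) for u in(306,331)])
# body top: tool y about -30
m=(abs(P[...,1]+30)<4)&(abs(P[...,0])<20)&(P[...,2]>-30)&(P[...,2]<28)
q=P[m];print("top",len(q),q.mean(0),q.min(0),q.max(0),cv2.minAreaRect(q[:,[0,2]].astype(np.float32)))
A=np.c_[q[:,0],q[:,2],np.ones(len(q))];print("plane",np.linalg.lstsq(A,q[:,1],rcond=None)[0])
mz=(abs(P[...,1]+17)<7)&(abs(P[...,0])<14)&(P[...,2]>24)&(P[...,2]<45)
q=P[mz];print("prong",len(q),q.max(0) if len(q) else'',q.mean(0))
E
python3 - <<'E'
from h import *
d=np.load("pics/top0.npz");T=np.eye(4);R=cv2.Rodrigues(d["rvec"])[0];T[:3,:3]=R.T;T[:3,3]=-R.T@d["tvec"].ravel()
P=cloud(d["range_z"],d["intrinsics"],T);f=d["frame"].astype(int)
m=(np.hypot(P[...,0]-.55,P[...,1]-.295)<.07)&(P[...,2]>.175)&(P[...,2]<.21)
g=f.mean(2);L=m&(g>120);D=m&(g<110)
for n,k in(("head",L&(P[...,2]>.198)),("barrel",D)):
    q=P[k];print(n,len(q),q.mean(0),cv2.minAreaRect(q[:,:2].astype(np.float32)))
E
```

```text
196 [(306, 322, [189, 183, 192], [-15.0, 170.0, -13.0]), (331, 338, [226, 230, 232], [15.0, 186.0, -16.0])]
199 [(306, 127, [143, 137, 137], [-6.0, -20.0, 33.0]), (331, 126, [136, 129, 128], [5.0, -20.0, 33.0])]
202 [(306, 125, [176, 169, 169], [-6.0, -21.0, 32.0]), (331, 127, [153, 147, 145], [5.0, -20.0, 32.0])]
205 [(306, 126, [170, 164, 163], [-6.0, -21.0, 31.0]), (331, 126, [161, 155, 155], [5.0, -21.0, 31.0])]
208 [(306, 128, [171, 162, 163], [-6.0, -20.0, 29.0]), (331, 128, [162, 157, 155], [5.0, -19.0, 29.0])]
211 [(306, 127, [170, 163, 162], [-6.0, -21.0, 28.0]), (331, 128, [165, 159, 159], [5.0, -20.0, 28.0])]
214 [(306, 128, [172, 166, 164], [-6.0, -21.0, 26.0]), (331, 128, [167, 160, 160], [5.0, -20.0, 26.0])]
top 6454 [ -0.311  -30.0313  -0.6037] [-19.9785 -33.9741 -27.5149] [ 19.9964 -26.0156  20.903 ] ((-0.1157989501953125, -3.315408706665039), (48.37106704711914, 39.975711822509766), 89.48137664794922)
plane [  0.0006   0.0184 -30.0201]
prong 173 [  6.3272 -14.814   33.555 ] [ -0.6001 -19.7493  29.1949]
head 442 [0.5318 0.3062 0.2032] ((0.5491569638252258, 0.29554787278175354), (0.046750258654356, 0.0963209792971611), 58.54152297973633)
barrel 312 [0.5622 0.2797 0.1929] ((0.546673059463501, 0.2924809157848358), (0.038210928440093994, 0.09661214053630829), 62.966426849365234)
```

```bash
python3 -c "
from h import *
go((.67,.2214,.24),58.5)"
```

```text
cur [ 0.4554 -0.0039  0.1924] yaw -11.48 -> 58.5 j [-0.1693  0.1855 -0.3998  0.983   0.      1.6018] t 9.2833
shift mm [165.6 -47.1 263.5] rot [  0.08 -69.98   0.13]
```

```bash
python3 -m crank '[[[14,-20,20],[0,-7,0]],[[30,-35,45],[0,-14,0]],[[47,-48,75],[0,-21,0]],[[65,-48,104],[0,-28,0]],[[83,-48,132],[0,-35,0]]]'
python3 -c "
from h import *
go((.67,.2214,.24),58.5)"
```

```text
clock: 9.7
tool_pos: [0.5631, 0.1104, 0.2389]
ee_rot: [-0.692, -0.146, 0.146, 0.692]
contact_force: [0.0, -0.9, -0.5]
grip_width: 0.0308
cur [0.5631 0.1104 0.2389] yaw 23.86 -> 58.5 j [ 0.0662  0.3809 -0.0029  1.1874  0.      1.2206] t 9.7
shift mm [142.7  -1.2  58.3] rot [ -0.02 -34.64  -0.02]
```

```bash
python3 -m crank '[[[29,0,12],[0,-7,0]],[[58,0,24],[0,-14,0]],[[87,0,36],[0,-21,0]],[[115,0,48],[0,-28,0]],[[143,-1,58],[0,-34.6,0]]]'
python3 -m crank '[[[0,0,0],[0,0,0]],[[0,0,0],[0,0,0]],[[0,0,0],[0,0,0]],[[0,0,0],[0,0,0]]]'
python3 - <<'E'
from h import *
f,Z,K,T=cam("wrist");np.savez("pics/w5.npz",f=f,Z=Z,K=K,T=T);cv2.imwrite("pics/w5.png",cv2.cvtColor(f,cv2.COLOR_RGB2BGR))
go((.67,.2214,.24),58.5)
E
```

```text
clock: 10.12
tool_pos: [0.6702, 0.2206, 0.2382]
ee_rot: [-0.617, -0.344, 0.347, 0.617]
contact_force: [0.9, 0.6, 0.5]
grip_width: 0.0314
clock: 10.45
tool_pos: [0.6696, 0.2185, 0.2398]
ee_rot: [-0.618, -0.342, 0.344, 0.618]
contact_force: [0.5, 0.4, 0.5]
grip_width: 0.0309
cur [0.6697 0.2185 0.2403] yaw 58.04 -> 58.5 j [ 0.2117  0.657   0.4573  1.3718 -0.0001  0.7696] t 10.5
shift mm [2.6 0.3 1.3] rot [-0.03 -0.46 -0.03]
```

View pics/w5.png

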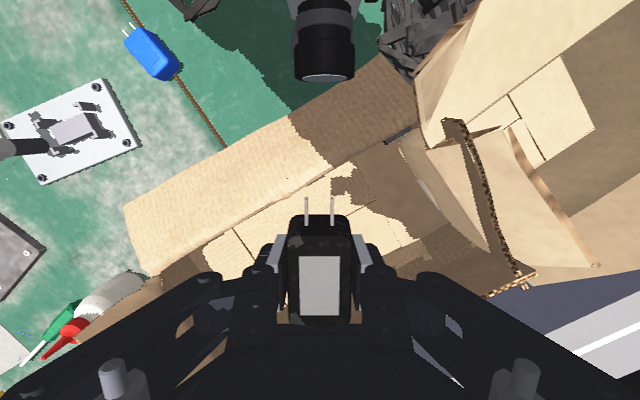

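The lens glass is visible from the front at about (325,78), with the barrel running from (294..355, 30) up to the head at the image top. The held adapter is roughly facing it. Next I'll measure the barrel axis in tool coordinates.

Run:
```python
from h import *
d=np.load("pics/w5.npz");K=d["K"];Z=d["Z"];f=d["f"].astype(int);T=d["T"]
M=manip.camera("wrist")["mount"];P=cloud(Z,K,M)*1000
W=cloud(Z,K,T)
m=(W[...,2]>.15)&(W[...,2]<.215);m[120:]=0;m[:,:280]=0;m[:,375:]=0
pts=[]
for r in range(0,86,5):
    u=np.flatnonzero(m[r])
    if len(u)>8:
        # silhouette edges at lens-axis height: cast edge rays to z=.18
        a=ray(u[0],r,.18,K,T);b=ray(u[-1],r,.18,K,T);mid=(a+b)/2
        t=lambda w:(np.linalg.inv(M)@np.r_[0,0,0,1],)
        Tt=T@np.linalg.inv(M);c=(np.linalg.inv(Tt)@np.r_[mid,1])[:3]*1000
        print(r,u[0],u[-1],"mid tool",c.round(1),"w",round(1000*np.linalg.norm(a-b),1),"topz",np.nanmax(W[r,u,2]).round(3));pts.append(c)
q=P[m&(W[...,2]>.17)]
print("front: tool z min of barrel",np.percentile(q[:,2],[0,1,3,5]))
# lens glass face: near-vertical pixels
for r in range(60,88,2): print(r,P[r,325].round(1),W[r,325,2].round(3),f[r,325])
tip=M[:3,:3].T@(np.array([-.0004,-.017,.0337])-M[:3,3]);print("tip px",(K@tip/tip[2])[:2])
```

```text
0 286 371 mid tool [  5.6  59.9 141.8] w 53.3 topz 0.198
5 288 358 mid tool [  2.1  59.9 139.1] w 44.1 topz 0.198
10 289 357 mid tool [  2.1  59.9 136.3] w 43.0 topz 0.2
15 290 355 mid tool [  1.8  59.9 133.5] w 41.3 topz 0.2
20 295 351 mid tool [  2.2  59.9 130.8] w 35.7 topz 0.2
25 295 351 mid tool [  2.2  59.9 127.9] w 35.8 topz 0.198
30 295 351 mid tool [  2.2  59.9 125.1] w 36.0 topz 0.198
35 298 349 mid tool [  2.5  59.9 122.2] w 32.9 topz 0.198
40 298 349 mid tool [  2.5  59.9 119.3] w 33.0 topz 0.201
45 295 353 mid tool [  2.9  59.9 116.4] w 37.7 topz 0.201
50 293 354 mid tool [  2.5  59.9 113.5] w 39.8 topz 0.201
55 294 354 mid tool [  2.9  59.9 110.5] w 39.4 topz 0.201
60 294 353 mid tool [  2.6  59.9 107.5] w 38.9 topz 0.201
65 294 353 mid tool [  2.6  59.9 104.5] w 39.0 topz 0.201
70 294 353 mid tool [  2.6  59.9 101.5] w 39.2 topz 0.2
75 294 353 mid tool [ 2.6 59.9 98.4] w 39.4 topz 0.195
80 299 345 mid tool [ 1.6 59.9 95.3] w 30.8 topz 0.176
front: tool z min of barrel [95.7506 95.9681 96.0994 96.2698]
60 [  3.1  39.1 103.2] 0.201 [32 30 34]
62 [  3.2  40.1 102.4] 0.2 [33 32 35]
64 [  3.1  38.9 101. ] 0.201 [34 31 35]
66 [  3.2  39.7 100.1] 0.2 [32 31 34]
68 [ 3.2 39.8 99. ] 0.2 [31 30 33]
70 [ 3.2 40.4 98. ] 0.2 [33 32 33]
72 [ 3.2 40.6 97. ] 0.199 [18 17 19]
74 [ 3.3 44.3 96.5] 0.196 [131 140 147]
76 [ 3.4 49.  96.1] 0.191 [72 75 82]
78 [ 3.6 58.2 96.3] 0.182 [75 78 85]
80 [ 3.7 64.5 96. ] 0.175 [75 78 85]
82 [ 3.9 73.6 96. ] 0.166 [51 60 61]
84 [  7.4 239.9 116.7] 0.0 [44 71 60]
86 [  7.4 239.7 114.4] 0.0 [45 72 62]
tip px [319.1299 197.4466]
```

```bash
python3 -m crank '[[[1,15,0],[0,-0.2,0]],[[2,35,1],[0,-0.4,0]],[[3,55,2],[0,-0.6,0]],[[4,70,2.4],[0,-0.6,0]],[[4,77,2.4],[0,-0.6,0]]]'
python3 -m crank '[[[0,0,0],[0,0,0]],[[0,0,0],[0,0,0]],[[0,0,0],[0,0,0]],[[0,0,0],[0,0,0]]]'
python3 - <<'E'
from h import *
s=manip.observe();f,Z,K,T=cam("wrist");M=manip.camera("wrist")["mount"];P=cloud(Z,K,M)*1000;W=cloud(Z,K,T)
cv2.imwrite("pics/w6.png",cv2.cvtColor(f,cv2.COLOR_RGB2BGR))
R=Ro.from_quat(s["ee_rot"]).as_matrix();print(s["tool_pos"],R,s["contact_force"],s["clock"])
m=(W[...,2]>.15)&(W[...,2]<.21)&(P[...,2]>70)&(P[...,2]<125)&(abs(P[...,0])<35)
q=P[m];print(len(q),"front z",np.percentile(q[:,2],[1,3,10,30]),"x",q[:,0].min(),q[:,0].max())
Tt=T@np.linalg.inv(M)
for r in range(0,120,8):
    u=np.flatnonzero(m[r])
    if len(u)>8:
        mid=(ray(u[0],r,.18,K,T)+ray(u[-1],r,.18,K,T))/2;print(r,u[0],u[-1],((np.linalg.inv(Tt)@np.r_[mid,1])[:3]*1000).round(1))
mz=(abs(P[...,1]+18)<7)&(abs(P[...,0])<14)&(P[...,2]>24)&(P[...,2]<45)
q=P[mz];print("prong",len(q),q.max(0),q.mean(0))
top=(abs(P[...,1]+30)<4)&(abs(P[...,0])<13)&(abs(P[...,2]+2)<15);q=W[top]
print("topplane",q.mean(0),np.linalg.lstsq(np.c_[q[:,:2]-q[:,:2].mean(0),np.ones(len(q))],q[:,2],rcond=None)[0])
E
```

```text
clock: 10.97
tool_pos: [0.6691, 0.2233, 0.1615]
ee_rot: [-0.616, -0.346, 0.347, 0.617]
contact_force: [-0.5, -0.1, -0.4]
grip_width: 0.0314
clock: 11.3
tool_pos: [0.6712, 0.224, 0.1648]
ee_rot: [0.617, 0.347, -0.346, -0.616]
contact_force: [-0.1, 0.4, -0.1]
grip_width: 0.0314
[0.6712 0.224  0.1648] [[ 0.5194  0.0021 -0.8545]
 [ 0.8545  0.0005  0.5194]
 [ 0.0015 -1.     -0.0016]] [-0.0563  0.3634 -0.1257] 11.3
5829 front z [94.4546 94.549  94.7143 95.3411] x -21.629613704764285 18.48075296259893
0 266 366 [ -1.6 -15.4 113.6]
8 266 366 [ -1.6 -15.4 110.8]
16 267 366 [ -1.5 -15.4 108. ]
24 267 366 [ -1.5 -15.4 105.2]
32 267 365 [ -1.7 -15.4 102.4]
40 268 365 [ -1.5 -15.4  99.5]
48 268 365 [ -1.5 -15.4  96.5]
56 278 355 [ -1.5 -15.4  93.5]
prong 173 [  6.0055 -15.0144  33.8978] [ -1.051  -19.6488  29.4926]
topplane [0.6723 0.2232 0.1953] [ 0.0007 -0.0143  0.1953]
```

View pics/w6.png

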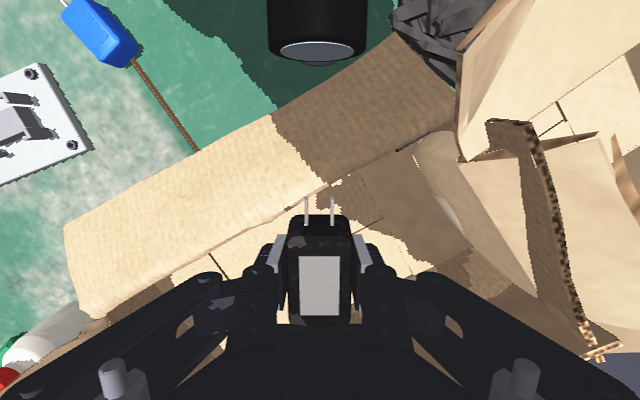

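The lens is at (316,50) and the prongs at (306,205)/(332,205) point at it. Yaw is aligned; the position needs about 1–2 mm more.

```bash
python3 -m crank '[[[0,0,0],[0,0,0]],[[0,0,0],[0,0,0]],[[0,0,0],[0,0,0]]]'
python3 -c "
from h import *
for i in range(3):
    s=manip.observe();print(s['tool_pos'],s['joint_vel'].round(3));manip.camera('wrist')"
```

```text
clock: 11.65
tool_pos: [0.6705, 0.224, 0.1634]
ee_rot: [0.616, 0.347, -0.347, -0.616]
contact_force: [-0.1, 0.6, -0.5]
grip_width: 0.0314
[0.6705 0.224  0.1634] [ 0.002  0.002 -0.001  0.001 -0.001  0.001]
[0.6705 0.224  0.1634] [-0.001  0.003 -0.001 -0.002  0.002  0.   ]
[0.6705 0.224  0.1633] [-0.001  0.001 -0.002  0.001 -0.     0.001]
```

Run:
```python
from h import *
f,Z,K,T=cam("wrist");M=manip.camera("wrist")["mount"];P=cloud(Z,K,M)*1000;W=cloud(Z,K,T)
m=(W[...,2]>.15)&(W[...,2]<.21)&(P[...,2]>70)&(P[...,2]<125)&(abs(P[...,0])<35)
q=P[m];print("front z",np.percentile(q[:,2],[1,10]));Tt=T@np.linalg.inv(M)
for r in(4,24,44):
    u=np.flatnonzero(m[r]);mid=(ray(u[0],r,.18,K,T)+ray(u[-1],r,.18,K,T))/2;print(r,((np.linalg.inv(Tt)@np.r_[mid,1])[:3]*1000).round(1))
pr=(abs(P[...,1]+18)<7)&(abs(P[...,0])<14)&(P[...,2]>27)&(P[...,2]<45);a=P[pr];print("prongs x",a[a[:,0]<0][:,0].mean(),a[a[:,0]>0][:,0].mean(),"tip z",np.percentile(a[:,2],[98,100]))
f,Z,K,T=cam("top");o=cv2.resize(f[110:200,140:260],(800,600),interpolation=cv2.INTER_CUBIC)
s=cam("scene")[0][200:300,140:260];o2=cv2.resize(s,(480,400),interpolation=cv2.INTER_CUBIC)
o=np.hstack([cv2.resize(o,(320,240)),cv2.resize(o2,(288,240))]);cv2.imwrite("pics/fin.png",cv2.cvtColor(o,cv2.COLOR_RGB2BGR))
```

```text
front z [93.8646 94.1233]
4 [ -1.  -16.7 111.7]
24 [ -1.3 -16.7 104.8]
44 [ -1.3 -16.7  97.7]
prongs x -6.646854262632883 5.1886116402143525 tip z [33.9405 33.9902]
```

View pics/fin.png

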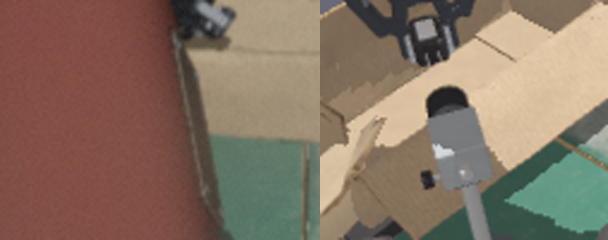

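In the scene view the adapter at (430,40) is held in front of the lens at (448,100) and in line with it; in the top view the arm hides the spot. The checks agree: gap 60 mm, lateral error about 0.5 mm, height about 0.4 mm. Handing in.

```bash
python3 -c "
from plant import manip
print(manip.close_job());s=manip.observe();print(s['clock'],s['tool_pos'],s['grip_width'])"
```

```text
the job is handed in; nothing more can be done
None
the job is handed in; nothing more can be done
```

I turned the nut counter-clockwise by about 78°, to about 86° of its range. A wrist picture then showed the bar clear of the adapter. I lifted the adapter out of the nest, presented it to the inspection camera, and handed the job in at about 12 s with the arm settled.

| Last check | Measured |
|---|---|
| Prong tips to lens | about 60 mm |
| Sideways offset from lens axis | about 0.5 mm |
| Adapter centre height | 180.4 mm, against the lens at 180 mm |
| Yaw against the lens axis | within about 1° |
| Label | up |

- **Level:** a plane fitted to the adapter's top gave about 0.8–1° of tilt, while the tool itself read level. I took the difference as depth and calibration error and left it.
- **Forces and bystanders:** forces stayed under about 12 N at every reading I took. I steered clear of the inspection camera and of the spare adapter, solder spool and flux tin. I took no final picture of those three.
- **Not confirmed from above:** the arm blocked the top camera's view of the final pose. That check rests on the wrist camera's measurements and one scene view.

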